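# Lock a terminal bar in its clamp with the blade key

## Robot

A 7-joint arm with a two-finger parallel gripper is mounted at the origin on the work surface. World frame = base frame: x ahead of the robot, y to its left, z up, the work surface at z = 0. Lengths are in m, angles in rad, forces in N, time in s.
With the tool pointing down it reaches from about 0.35 to 0.9 m from the base axis. Payload 8.1 kg.
Tool frame: the origin (TCP) lies on the mounting face of the last link; the fingertips stand 178 mm ahead of it and the grasp point (between the pads) lies 159 mm ahead of it; y points along the fingers, z is the direction in which the jaws open and shut, and the axes are right-handed (so a half turn about y gives the same grasp; the last joint's range is limited). The gripper opens to 92 mm and grips with 3 to 60 N. Pads are 19 mm wide; open, the fingers measure 130 mm over their backs; the gripper's body (75 mm by 190 mm) begins 47 mm behind the grasp point.
Start: joints at [1.076, 0.434, 0.025, 1.573, -0.012, 1.134, -0.075], TCP at [0.239, -0.578, 0.405] pointing down, gripper open.
Joint ranges: [-2.62, 2.62], [-0.44, 2.09], [-1.27, 1.32], [0.08, 2.57], [-1.32, 4.46], [0.12, 2], [-2.74, 2.74]. Speed limits (rad/s): [2.22, 2.22, 3.01, 3.01, 3.14, 3.14, 3.14].

## Interface

Orientations are given as a rotation vector (axis times angle).
In Python, from cell import arm gives the robot as it stands. The module is installed in compiled form; this text tells all that it offers.
- The arm moves only by the tool play_rows, never from a script. Its argument "increments" is a list of rows, each an object of numbers: "x", "y", "z": the shift along the tool's x, y, z in m; "spin": the turn about the tool's y in rad; "jaw": the opening, from -1 (shut) to 1 (fully open), so that 0 is half open. A call has 1 to 12 rows; each row is the pose to reach, as a shift and turn from the pose measured when the call began, along the tool's axes at that moment; what a row does not reach only later rows make up. A row lasts 1/8 s, in which the tool goes at most 62.5 mm and 10.7 degrees, less where a joint would pass 70% of its speed; a pose out of reach is approached as far as the arm can. A call with a gripper value outside its range is refused whole. The fingers move at their own pace and stop on an object; "force" is the grip in N (left out, the last holds). Time passes only in rows, so rows that repeat a pose let the fingers close. It gives the time, the measured TCP pose, the force and the opening at its end, in the units of the state.
- arm.observe(): the state, without advancing time (a new reading comes with each control period).
- arm.get_image(name): name is "scene" or "side" or "wrist"; returns (picture, depth): 480x640x3 uint8, blue, green, red; 480x640 float32, m along the optical axis (not along the pixel's ray), 0 where there is no reading.
- arm.get_calibration(name): a dict with "mtx" (3x3 intrinsics, pixels), "cam_to_world" (4x4, takes a point from camera to world coordinates); the wrist camera has in their place "mount" (4x4, takes a point from camera to tool coordinates, whose origin is the TCP and whose axes are the tool frame's). Camera axes: x right, y down, z forward; pixel columns grow to the right and rows downward; lengths in m; the calibration is good to about 2 mm. A picture is of the moment at which its call begins: read the wrist's pose just before it. get_calibration takes no time and is no camera call.
- arm.sign_off(): hands the job in, once; it reports no verdict.
The state is a dict: "clock": time; "joints": joint angles; "dq": joint speeds; "joint_efforts": joint torques, N m; "position": TCP position; "ee_rot": TCP orientation; "force": force on the tool from outside, world axes, zero at the start; "ft_torque": the same for the moment, N m; "width": opening from 0.0 (shut) to 1.0 (fully open).
Only numpy, scipy, OpenCV 4.12 (cv2) and the standard library are available. Lean on these libraries where they do the work, as an engineer would, in place of code of your own. Each camera call takes 0.05 s, during which the arm holds its last target.

## Task

One of the two bench clamps is still open: its red nose is not yet over the maroon terminal bar. Take the teal-handled blade key out of its stand, put its blade in the slot of that clamp's brass cam and turn the cam about a quarter turn clockwise (seen from above) until it seats at its stop with the nose over the bar, then put the key back upright in its stand and let go. Turn the cam with the key only, keep the gripper itself off that clamp, and leave the orange socket driver where it stands.

Things in the scene. Friction and masses are not known exactly. Their poses are not given: they have to be found in the camera images.
- blade_key: Teal-handled key, loose, upright, 105 mm tall, 120 g. Origin: centre of the blade's lower edge; z up, x along the blade's width. By height: steel blade 28 x 5 mm (3 thick in the lowest 4) to 30 mm; collar, 40 diameter, to 35; shank; flat handle from 50 to 105 mm, 50 along x, 16 thick along y: grip it across the 16, about 80 mm up. Same after half a turn about z.
- key_stand: The key's stand: fixed grey block, 70 (x) x 60 (y) x 45 mm tall, with a pocket 40 (x) x 16 (y), 37 mm deep, in its top. Origin: centre of its underside. The key hangs by its collar on the top, blade along the stand's x within about 15 degrees, its origin then 15 mm above the stand's. A like stand holds the orange driver.
- cam_slot (a point): Slotted brass cam of the open clamp, 45 mm across, fixed clamp. Origin: on its vertical axis at the slot's floor, 46 mm above the bench, z up. Slot along x, 8 wide, 14 mm deep, open at both ends. A red nose, 16 wide, points to +x, to 64 mm from the axis: roughly along the maroon bar when open, across and over it when locked. The other, like clamp is locked already.
- clamp: The open clamp as a whole: fixed aluminium plate 125 (x) x 170 (y) mm, 12 thick, carrying the cam and the maroon bar, 190 long along y, 30 wide, 36 to 44 mm above the bench at its top, centred at x = 55 mm. Origin on the cam's axis at bench height, z up. Locked, the nose points along its +x.
- cam (a joint): Angle of that cam about its vertical axis (rad): 0 fully open, grows clockwise seen from above, 1.571 at its hard stop (seated, locked). Starts at 0 to 0.3. Friction of about 0.1 N m, no spring: it stays where it is left. The blade has about 6 degrees of play in the slot either way, so the key must turn that much further than the cam.
- socket_driver: Bystander: socket driver with a round orange handle (30 mm diameter, 105 mm tall overall), loose, upright in the other stand. Origin at the centre of its lower end, z up. Not needed.
There are look-alikes about, which are no part of the job. Of the things like the blade_key, leave any that is pink; of the rest the larger one is meant.

How it is judged:
By the outcome, as a careful person would: the job done as asked, in the order asked, and still so for the second after the job is handed in, with the robot touching nothing.
It also fails if it takes over 56 s, if anything falls off the work surface, if the arm or the gripper's body presses on something with over 40 N, if the wrist force passes 120 N, or if a joint passes its speed limit or range.

## Working session

There is one attempt and no reset: what is moved stays moved. The work goes in short steps, Python scripts to look and compute and a tool call to move; the robot and the scene stay as the last step left them, time stands still between calls to the robot, and variables do not carry over. Pictures are saved under pics/ and viewed, and the job is handed in when it is done.

Besides the shell and the picture viewer there is one more tool, called after "Call:" as name([rows], argument=value, ...), one row to a line, values as JSON. play_rows: Moves the arm, as the interface text tells. Its arguments: {"type":"object","properties":{"increments":{"type":"array","items":{"type":"object","properties":{"x":{"type":"number"},"y":{"type":"number"},"z":{"type":"number"},"spin":{"type":"number"},"jaw":{"type":"number"}}}},"force":{"type":"number"}},"required":["increments"]}

```bash
ls; mkdir -p pics
cat > h.py <<'E'
import numpy as np,cv2
from scipy.spatial.transform import Rotation as R
from cell import arm
def T(s):
    M=np.eye(4);M[:3,:3]=R.from_rotvec(s["ee_rot"]).as_matrix();M[:3,3]=s["position"];return M
def grab(n,fn=None):
    s=arm.observe();im,d=arm.get_image(n);c=arm.get_calibration(n)
    K=np.array(c["mtx"]);M=np.array(c["cam_to_world"]) if n!="wrist" else T(s)@np.array(c["mount"])
    if fn: cv2.imwrite("pics/"+fn+".png",im);np.savez("pics/"+fn+".npz",im=im,d=d,K=K,M=M)
    return im,d,K,M
def load(fn):
    z=np.load("pics/"+fn+".npz");return z["im"],z["d"],z["K"],z["M"]
def ray(K,M,u,v,z):
    r=M[:3,:3]@np.linalg.inv(K)@np.array([u,v,1.]);o=M[:3,3];return o+r*(z-o[2])/r[2]
def pts(d,K,M):
    v,u=np.mgrid[:480,:640];p=np.stack([(u-K[0,2])/K[0,0]*d,(v-K[1,2])/K[1,1]*d,d],-1)
    return p@M[:3,:3].T+M[:3,3]
E
python3 - <<'E'
from h import *
for n in("scene","side","wrist"):grab(n,n+"0")
s=arm.observe();print(s);print(R.from_rotvec(s["ee_rot"]).as_matrix().round(3));
for n in("scene","side"):print(arm.get_calibration(n)["cam_to_world"])
print(arm.get_calibration("wrist"))
E
```

```text
pics
{'clock': 0.15, 'joints': array([ 1.07642977,  0.43508436,  0.02495292,  1.57384705, -0.0115939 ,
        1.13399105, -0.07509193]), 'dq': array([-0.00222155, -0.00383981, -0.00185229, -0.00227213,  0.00016305,
        0.00081183,  0.00011604]), 'joint_efforts': array([ 2.16295404e-03, -6.68265080e+01,  9.85938124e-01, -3.14693785e+01,
       -6.05412852e-02,  3.93845234e-02,  1.28657193e-04]), 'position': array([ 0.23856372, -0.57750864,  0.40412744]), 'ee_rot': array([-0.39848401,  2.007853  , -2.00552664]), 'force': array([-0.90425447,  0.6097376 ,  0.19889921]), 'ft_torque': array([-0.0225066 , -0.00297733,  0.04008016]), 'width': 0.9980020301710744}
[[-0.924 -0.001  0.382]
 [-0.382  0.001 -0.924]
 [ 0.    -1.    -0.001]]
[[ 0.87537228  0.25318708 -0.41184908  0.94901354]
 [ 0.48338286 -0.47251616  0.73693248 -0.76325746]
 [-0.00802356 -0.84417106 -0.53601385  0.60214656]
 [ 0.          0.          0.          1.        ]]
[[-0.75500808 -0.44424395  0.48229671 -0.06133132]
 [-0.6555218   0.4934866  -0.57163113  0.68996161]
 [ 0.01593671 -0.74774212 -0.66379796  0.88766818]
 [ 0.          0.          0.          1.        ]]
{'mtx': array([[431.80443935,   0.        , 316.94952587],
       [  0.        , 431.80443935, 242.00540512],
       [  0.        ,   0.        ,   1.        ]]), 'mount': array([[-9.73735149e-05,  9.66852412e-01,  2.55335863e-01,
        -6.91360143e-02],
       [-7.17249741e-04, -2.55335866e-01,  9.66852151e-01,
         1.84480497e-02],
       [ 9.99999738e-01, -8.89937894e-05,  7.18337593e-04,
         8.55916581e-04],
       [ 0.00000000e+00,  0.00000000e+00,  0.00000000e+00,
         1.00000000e+00]])}
```

View pics/scene0.png

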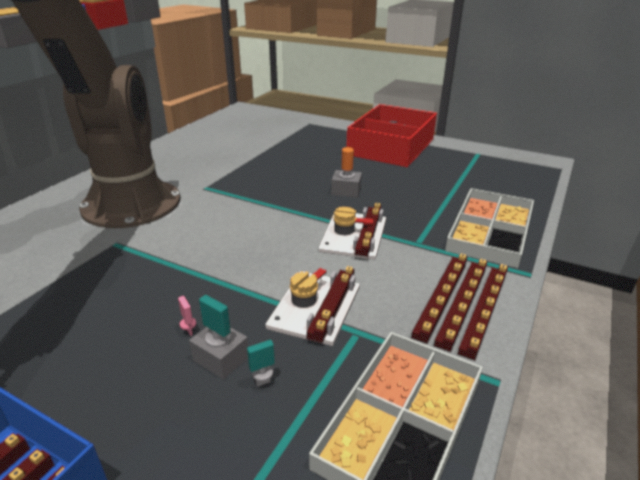

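View pics/side0.png

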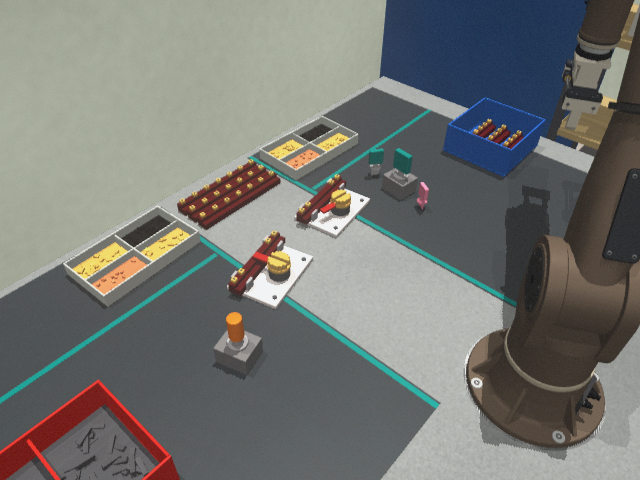

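View pics/wrist0.png

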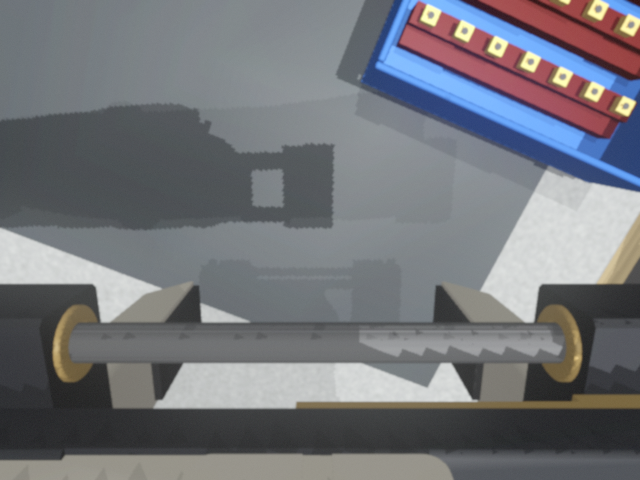

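The scene view shows the large teal key in its grey stand at about (215,320), a small teal look-alike at (262,358) and a pink one at (187,315). The open clamp is at about (303,290), with its nose alongside the bar. The locked clamp is at (345,220) and the orange driver at (347,165).

Run:
```python
from h import *
for n in("scene0","side0"):
    im,d,K,M=load(n);P=pts(d,K,M);hsv=cv2.cvtColor(im,cv2.COLOR_BGR2HSV)
    print(n)
    for name,lo,hi,zlo in(("teal",(80,100,40),(98,255,255),.03),("brass",(18,90,80),(32,255,255),.05),("red",(0,180,120),(4,255,255),.03),("maroon",(0,100,30),(5,255,110),.025),("orange",(6,200,100),(14,255,255),.03)):
        m=cv2.inRange(hsv,lo,hi)>0;m&=(d>0)&(P[...,2]>zlo)&(P[...,2]<.2)
        k,l,st,c=cv2.connectedComponentsWithStats(m.astype(np.uint8))
        for i in range(1,k):
            if st[i,4]<40: continue
            p=P[l==i]
            if abs(p[:,1].mean())>0.7: continue
            top=p[p[:,2]>np.percentile(p[:,2],97)-.006]
            ev,V=np.linalg.eigh(np.cov(top[:,:2].T));
            print(name,st[i].tolist(),"mean",p.mean(0).round(3),"z",np.percentile(p[:,2],[3,97]).round(3),"top",top.mean(0).round(4),"ang",np.degrees(np.arctan2(V[1,1],V[0,1])).round(1),"len",(np.sqrt(12*ev)).round(3))
```

```text
scene0
teal [199, 295, 31, 41, 851] mean [ 0.541 -0.33   0.102] z [0.072 0.123] top [ 0.5384 -0.3267  0.1207] ang 172.6 len [0.016 0.05 ]
teal [247, 340, 27, 31, 636] mean [ 0.629 -0.339  0.068] z [0.045 0.084] top [ 0.6277 -0.3372  0.0825] ang 53.9 len [0.012 0.038]
brass [334, 206, 22, 16, 259] mean [0.549 0.117 0.06 ] z [0.051 0.064] top [0.5485 0.1207 0.0615] ang 115.2 len [0.042 0.045]
brass [291, 272, 26, 21, 395] mean [ 0.592 -0.145  0.059] z [0.051 0.063] top [ 0.5904 -0.1429  0.0613] ang 159.6 len [0.039 0.044]
red [348, 106, 87, 52, 2633] mean [0.45  0.648 0.064] z [0.035 0.091] top [0.4768 0.6034 0.0896] ang 58.4 len [0.22  0.291]
red [358, 218, 16, 6, 52] mean [0.599 0.133 0.047] z [0.04 0.05] top [0.5989 0.132  0.0476] ang -151.2 len [0.014 0.029]
maroon [410, 116, 27, 42, 227] mean [0.55  0.682 0.05 ] z [0.026 0.077] top [0.55   0.7011 0.0754] ang 89.9 len [0.003 0.253]
maroon [356, 207, 23, 45, 264] mean [0.604 0.119 0.033] z [0.028 0.04 ] top [0.6107 0.13   0.0381] ang 103.9 len [0.017 0.141]
maroon [308, 271, 40, 66, 618] mean [ 0.646 -0.144  0.034] z [0.028 0.039] t
[... 771 characters left out ...]
z [0.051 0.063] top [0.5462 0.1239 0.0605] ang 120.3 len [0.04  0.044]
red [321, 203, 14, 9, 55] mean [ 0.593 -0.095  0.047] z [0.044 0.05 ] top [ 0.5928 -0.0953  0.0468] ang 79.3 len [0.015 0.039]
red [254, 252, 13, 9, 61] mean [0.591 0.135 0.047] z [0.045 0.05 ] top [0.5911 0.1347 0.0468] ang -172.4 len [0.015 0.032]
red [0, 380, 172, 100, 1697] mean [0.475 0.58  0.076] z [0.035 0.092] top [0.4748 0.5938 0.0899] ang -153.7 len [0.135 0.295]
red [26, 439, 34, 41, 224] mean [0.503 0.68  0.074] z [0.041 0.08 ] top [0.4983 0.6795 0.0777] ang 179.9 len [0.005 0.094]
maroon [311, 186, 25, 24, 57] mean [ 0.642 -0.135  0.032] z [0.026 0.037] top [ 0.6424 -0.1325  0.0353] ang 99.5 len [0.005 0.115]
```

Call:
play_rows([
  {"x":-0.03,"z":-0.01,"spin":0.05,"jaw":1},
  {"x":-0.07,"z":-0.024,"spin":0.1,"jaw":1},
  {"x":-0.11,"z":-0.036,"spin":0.16,"jaw":1},
  {"x":-0.15,"z":-0.049,"spin":0.22,"jaw":1},
  {"x":-0.19,"z":-0.062,"spin":0.28,"jaw":1},
  {"x":-0.23,"z":-0.075,"spin":0.34,"jaw":1},
  {"x":-0.27,"z":-0.088,"spin":0.4,"jaw":1},
  {"x":-0.31,"z":-0.101,"spin":0.45,"jaw":1},
  {"x":-0.345,"z":-0.112,"spin":0.5,"jaw":1},
  {"x":-0.372,"z":-0.121,"spin":0.527,"jaw":1},
  {"x":-0.372,"z":-0.121,"spin":0.527,"jaw":1},
  {"x":-0.372,"z":-0.121,"spin":0.527,"jaw":1},
])

```text
schema error: expected keys x, y, z, spin, jaw
```

Run:
```python
from h import *
grab("wrist","w1");s=arm.observe();print(s["clock"],s["position"],s["joints"],s["force"]);print(T(s).round(4))
```

```text
0.2 [ 0.23859732 -0.57753309  0.40427935] [ 1.0763792   0.43492468  0.02498414  1.57371195 -0.01161198  1.13396227
 -0.07507906] [ 0.05806916  0.27652765 -0.04757884]
[[-9.242e-01 -4.000e-04  3.818e-01  2.386e-01]
 [-3.818e-01  8.000e-04 -9.242e-01 -5.775e-01]
 [ 1.000e-04 -1.000e+00 -9.000e-04  4.043e-01]
 [ 0.000e+00  0.000e+00  0.000e+00  1.000e+00]]
```

View pics/w1.png

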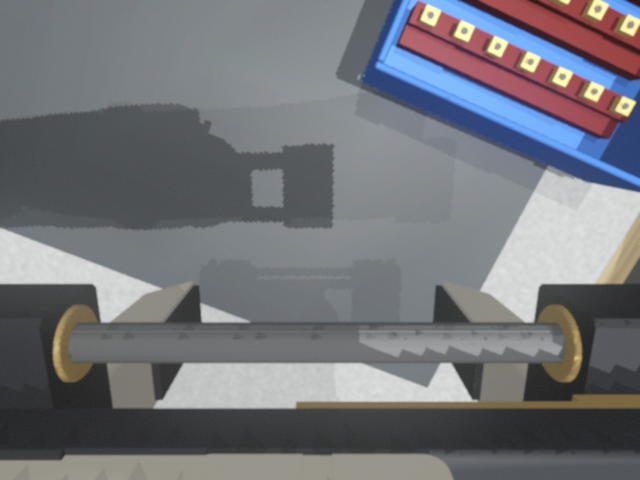

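The call was refused because every row needs all five keys. The wrist view is unchanged, with the blue tray at top right.

Call:
play_rows([
  {"x":-0.03,"y":0,"z":-0.01,"spin":0.05,"jaw":1},
  {"x":-0.07,"y":0,"z":-0.024,"spin":0.1,"jaw":1},
  {"x":-0.11,"y":0,"z":-0.036,"spin":0.16,"jaw":1},
  {"x":-0.15,"y":0,"z":-0.049,"spin":0.22,"jaw":1},
  {"x":-0.19,"y":0,"z":-0.062,"spin":0.28,"jaw":1},
  {"x":-0.23,"y":0,"z":-0.075,"spin":0.34,"jaw":1},
  {"x":-0.27,"y":0,"z":-0.088,"spin":0.4,"jaw":1},
  {"x":-0.31,"y":0,"z":-0.101,"spin":0.45,"jaw":1},
  {"x":-0.345,"y":0,"z":-0.112,"spin":0.5,"jaw":1},
  {"x":-0.372,"y":0,"z":-0.121,"spin":0.527,"jaw":1},
  {"x":-0.372,"y":0,"z":-0.121,"spin":0.527,"jaw":1},
  {"x":-0.372,"y":0,"z":-0.121,"spin":0.527,"jaw":1},
])

```text
clock: 1.7
position: [0.5357, -0.3242, 0.4041]
ee_rot: [-0.145, -2.151, 2.15]
force: [0.6, -0.1, 0.7]
width: 0.999
```

Run:
```python
from h import *
grab("wrist","w2");s=arm.observe();print(s["clock"],s["position"],s["joints"],s["force"]);print(T(s).round(4))
```

```text
1.75 [ 0.53538137 -0.32463061  0.40423531] [ 0.43511005  0.43685364  0.03587557  1.57107948 -0.01649734  1.13514914
 -1.23266315] [-0.31660565 -0.35135245  0.28445693]
[[-9.907e-01 -1.200e-03 -1.360e-01  5.354e-01]
 [ 1.360e-01  3.000e-04 -9.907e-01 -3.246e-01]
 [ 1.200e-03 -1.000e+00 -2.000e-04  4.042e-01]
 [ 0.000e+00  0.000e+00  0.000e+00  1.000e+00]]
```

View pics/w2.png

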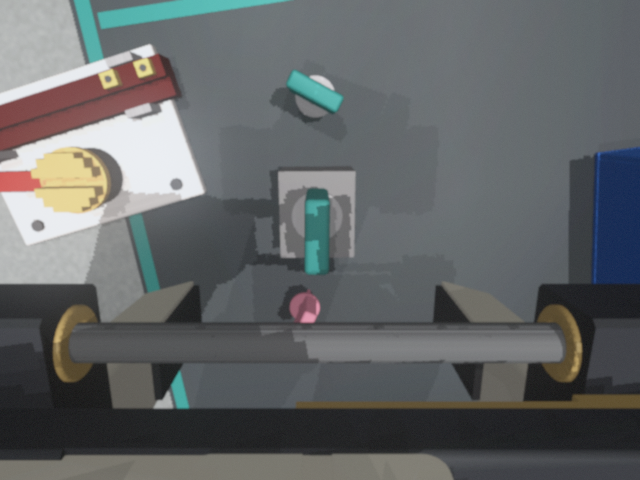

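The wrist view shows the key upright in its stand, with the handle top at about (317,235). The open cam's slot and nose are at (70,180), with the nose pointing left. Now I'll refine both.

```bash
cat > meas.py <<'E'
from h import *
def comp(fn,lo,hi,z0,z1,near,rad):
    im,d,K,M=load(fn);P=pts(d,K,M);h=cv2.cvtColor(im,cv2.COLOR_BGR2HSV)
    m=(cv2.inRange(h,lo,hi)>0)&(d>0)&(P[...,2]>z0)&(P[...,2]<z1)&(np.hypot(P[...,0]-near[0],P[...,1]-near[1])<rad)
    return m,P[m],K,M
def rect(p,name):
    (c,wh,a)=cv2.minAreaRect((p[:,:2]*1000).astype(np.float32))
    if wh[0]<wh[1]: a+=90
    print(name,len(p),"rect c",np.round(np.array(c)/1000,4),"wh",np.round(sorted(wh),1),"ang",round((a+90)%180-90,1),"z",np.percentile(p[:,2],[5,50,95]).round(4),"mean",p.mean(0).round(4))
E
python3 - <<'E'
from meas import *
m,p,K,M=comp("w2",(80,80,30),(98,255,255),.06,.14,(.536,-.324),.05);rect(p,"key all")
zt=np.percentile(p[:,2],97);rect(p[p[:,2]>zt-.004],"key top")
im,d,_,_=load("w2");P=pts(d,K,M)
q=np.hypot(P[...,0]-.536,P[...,1]+.324)<.06
q&=(P[...,2]>.03)&(P[...,2]<.052);rect(P[q],"stand")
m,p,K,M=comp("w2",(18,90,60),(34,255,255),.045,.075,(.588,-.14),.05);rect(p,"brass");t=p[p[:,2]>.055]
c,r=cv2.minEnclosingCircle((t[:,:2]*1000).astype(np.float32));print(c,r)
m,p,K,M=comp("w2",(0,150,100),(5,255,255),.03,.07,(.588,-.14),.09);rect(p,"nose")
m,p,K,M=comp("w2",(0,80,30),(6,255,120),.025,.05,(.588,-.14),.2);rect(p,"bar")
z=cv2.resize(im[100:260,0:220],None,fx=3.6,fy=3.6,interpolation=cv2.INTER_CUBIC);cv2.imwrite("pics/w2c.png",z)
E
```

```text
key all 1992 rect c [ 0.5377 -0.3246] wh [15.6 49.4] ang -8.3 z [0.0985 0.1213 0.1226] mean [ 0.5406 -0.3251  0.119 ]
key top 1786 rect c [ 0.5376 -0.3245] wh [15.6 49.2] ang -8.2 z [0.1199 0.1214 0.1226] mean [ 0.5383 -0.3247  0.1213]
stand 4668 rect c [ 0.537  -0.3244] wh [60.1 70.6] ang -7.4 z [0.0452 0.0467 0.0515] mean [ 0.5419 -0.3249  0.047 ]
brass 658 rect c [ 0.5944 -0.1438] wh [40.4 49.5] ang 55.6 z [0.0464 0.0479 0.0618] mean [ 0.5916 -0.1414  0.0509]
(590.1091918945312, -140.35659790039062) 24.419872283935547Traceback (most recent call last):
  File "<stdin>", line 9, in <module>
  File "meas.py", line 9, in rect
    print(name,len(p),"rect c",np.round(np.array(c)/1000,4),"wh",np.round(sorted(wh),1),"ang",round((a+90)%180-90,1),"z",np.percentile(p[:,2],[5,50,95]).round(4),"mean",p.mean(0).round(4))
                                                                                                                         ~~~~~~~~~~~~~^^^^^^^^^^^^^^^^^^
    return _quantile_unchecked(
        a, q, axis, out, overwrite_input, method, keepdims, weights)
    return _ureduce(a,
                    func=_quantile_ureduce_func,
    ...<5 lines>...
                    overwrite_input=overwrite_input,
                    method=method)
    r = func(a, **kwargs)
    result = _quantile(arr,
                       quantiles=q,
    ...<2 lines>...
                       out=out,
                       weights=wgt)
    slices_having_nans = np.isnan(arr[-1, ...])
                                  ~~~^^^^^^^^^
IndexError: index -1 is out of bounds for axis 0 with size 0
```

Call:
play_rows([
  {"x":-0.005,"y":0,"z":-0.035,"spin":0,"jaw":1},
  {"x":-0.012,"y":0,"z":-0.085,"spin":0,"jaw":1},
  {"x":-0.02,"y":0,"z":-0.135,"spin":0,"jaw":1},
  {"x":-0.025,"y":0,"z":-0.175,"spin":0,"jaw":1},
  {"x":-0.027,"y":0,"z":-0.19,"spin":0,"jaw":1},
  {"x":-0.027,"y":0,"z":-0.19,"spin":0,"jaw":1},
  {"x":-0.027,"y":0,"z":-0.19,"spin":0,"jaw":1},
])

```text
clock: 2.62
position: [0.5874, -0.1425, 0.4042]
ee_rot: [-0.149, -2.147, 2.15]
force: [-1.5, -0.2, 1.1]
width: 0.996
```

```bash
cat > cam.py <<'E'
from meas import *
import sys
fn=sys.argv[1]
grab("wrist",fn)
s=arm.observe();print(s["clock"]);print(T(s).round(4))
im,d,K,M=load(fn)
m,p,_,_=comp(fn,(18,90,60),(34,255,255),.045,.075,(.589,-.14),.032);rect(p,"brass");t=p[p[:,2]>.055]
c,r=cv2.minEnclosingCircle((t[:,:2]*1000).astype(np.float32));print("circ",c,r)
fl=p[p[:,2]<.054]
if len(fl)>30: rect(fl,"slot")
m,p,_,_=comp(fn,(0,140,70),(6,255,255),.043,.07,(.589,-.14),.09);
if len(p)>30: rect(p,"nose")
m,p,_,_=comp(fn,(0,80,30),(8,255,140),.025,.043,(.589,-.14),.2)
if len(p)>30: rect(p,"bar")
P=pts(d,K,M);u=cv2.projectPoints(np.array([[.589,-.14,.06]]),cv2.Rodrigues(M[:3,:3].T)[0],-M[:3,:3].T@M[:3,3],K,None)[0].ravel();print(u)
a,b=int(max(0,u[1]-110)),int(max(0,u[0]-150))
z=cv2.resize(im[a:a+220,b:b+300],None,fx=2.6,fy=2.6,interpolation=cv2.INTER_CUBIC);cv2.imwrite("pics/"+fn+"c.png",z)
E
python3 cam.py w3
```

```text
2.675
[[-9.903e-01 -1.400e-03 -1.393e-01  5.874e-01]
 [ 1.393e-01 -8.000e-04 -9.903e-01 -1.425e-01]
 [ 1.300e-03 -1.000e+00  1.000e-03  4.042e-01]
 [ 0.000e+00  0.000e+00  0.000e+00  1.000e+00]]
brass 2907 rect c [ 0.5924 -0.1409] wh [47.  47.4] ang 78.7 z [0.0471 0.0612 0.0627] mean [ 0.593  -0.14    0.0582]
circ (591.66943359375, -139.6913604736328) 24.126455307006836
slot 698 rect c [ 0.5935 -0.1412] wh [44.7 48.6] ang 69.2 z [0.0465 0.0477 0.0501] mean [ 0.597  -0.1411  0.0479]
bar 4749 rect c [ 0.6388 -0.0827] wh [ 32.3 288.2] ang -82.7 z [0.0287 0.0318 0.0387] mean [ 0.6424 -0.1182  0.0337]
[312.13051953 219.17609115]
```

View pics/w3c.png

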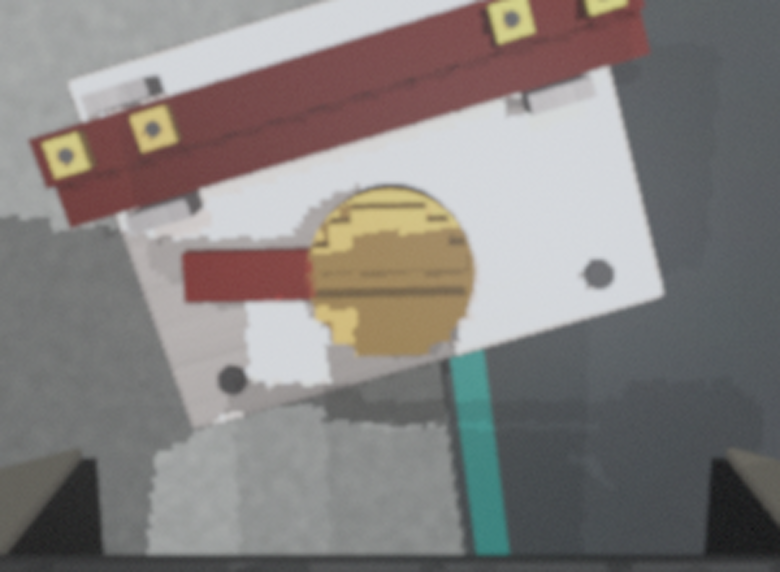

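The crop shows the open cam at about (390,270), with its slot running horizontally and its nose to the left. So the slot is already parallel to the jaw axis, at about 82 degrees. Next, an exact slot line and centre.

Run:
```python
from meas import *
im,d,K,M=load("w3");P=pts(d,K,M)
c0=np.array([.5915,-.1398])
r=np.hypot(P[...,0]-c0[0],P[...,1]-c0[1])
for R_ in(.016,.019,.022):
    fl=(r<R_)&(P[...,2]<.052)&(P[...,2]>.04);q=P[fl]
    rect(q,"floor")
    (vx,vy,x0,y0)=cv2.fitLine((q[:,:2]*1000).astype(np.float32),cv2.DIST_L2,0,.01,.01).ravel();print(np.degrees(np.arctan2(vy,vx)),x0,y0)
top=((r<.03)&(P[...,2]>.056)&(P[...,2]<.07)).astype(np.uint8)
t=cv2.morphologyEx(top,cv2.MORPH_OPEN,np.ones((3,3)))
cs,_=cv2.findContours(t,cv2.RETR_EXTERNAL,cv2.CHAIN_APPROX_NONE);cc=np.vstack([cv2.convexHull(np.vstack(cs))])
e=cv2.fitEllipse(cc);print(e,ray(K,M,*e[0],.060),"r",max(e[1])/2*np.median(d[top>0])/K[0,0])
# colour: whole brass blob upper boundary
h=cv2.cvtColor(im,cv2.COLOR_BGR2HSV);m=((cv2.inRange(h,(15,80,60),(34,255,255))>0)&(r<.035)).astype(np.uint8)
m=cv2.morphologyEx(m,cv2.MORPH_CLOSE,np.ones((9,9)))
x,y,w,hh=cv2.boundingRect(m);print(x,y,w,hh,[ray(K,M,x+w/2-.5,y+hh/2-.5,.06)])
red=((cv2.inRange(h,(0,120,50),(6,255,255))>0)|(cv2.inRange(h,(172,120,50),(180,255,255))>0))&(P[...,2]>.042)&(r<.08)&(r>.026)
rect(P[red],"nose")
v=np.argwhere(red)[:,::-1].astype(np.float32);b=cv2.minAreaRect(v);print(b,ray(K,M,*b[0],.048))
# bar, plate
wh=(cv2.inRange(h,(0,0,150),(180,40,255))>0)&(P[...,2]>.008)&(P[...,2]<.018);rect(P[wh],"plate")
```

```text
floor 297 rect c [ 0.5887 -0.1393] wh [ 5.7 31.2] ang 83.7 z [0.0466 0.0478 0.0501] mean [ 0.5885 -0.1396  0.0479]
83.77688 588.50653 -139.62671
floor 356 rect c [ 0.5887 -0.1394] wh [ 5.7 37.5] ang 83.6 z [0.0466 0.0478 0.0501] mean [ 0.5885 -0.1397  0.0479]
83.44038 588.4885 -139.72887
floor 471 rect c [ 0.5996 -0.1408] wh [27.5 43.8] ang 83.0 z [0.0466 0.0478 0.0506] mean [ 0.591  -0.1402  0.048 ]
85.76726 590.9819 -140.1578
((311.5925598144531, 217.0700225830078), (62.642494201660156, 63.47722625732422), 84.23577880859375) [ 0.5906922  -0.13982483  0.06      ] r 0.024269377044832917
281 181 184 227 [array([ 0.52129484, -0.17946474,  0.06      ])]
nose 643 rect c [ 0.6141 -0.122 ] wh [33.6 98.3] ang -54.9 z [0.0464 0.0476 0.0488] mean [ 0.5967 -0.0943  0.0486]
((256.50274658203125, 214.60519409179688), (16.389062881469727, 46.64173889160156), 88.49256896972656) [ 0.59636587 -0.0962456   0.048     ]
plate 20624 rect c [ 0.5995 -0.0386] wh [128.  368.9] ang -82.6 z [0.0123 0.0136 0.0148] mean [ 0.5998 -0.0812  0.0136]
```

Call:
play_rows([
  {"x":0,"y":0,"z":0,"spin":-0.15,"jaw":1},
  {"x":0,"y":0,"z":0,"spin":-0.33,"jaw":1},
  {"x":0,"y":0,"z":0,"spin":-0.51,"jaw":1},
  {"x":0,"y":0,"z":0,"spin":-0.69,"jaw":1},
  {"x":0,"y":0,"z":0,"spin":-0.87,"jaw":1},
  {"x":0,"y":0,"z":0,"spin":-1.05,"jaw":1},
  {"x":0,"y":0,"z":0,"spin":-1.23,"jaw":1},
  {"x":0,"y":0,"z":0,"spin":-1.41,"jaw":1},
  {"x":0,"y":0,"z":0,"spin":-1.55,"jaw":1},
  {"x":0,"y":0,"z":0,"spin":-1.597,"jaw":1},
  {"x":0,"y":0,"z":0,"spin":-1.597,"jaw":1},
  {"x":0,"y":0,"z":0,"spin":-1.597,"jaw":1},
])

```text
clock: 4.18
position: [0.5872, -0.1434, 0.4042]
ee_rot: [-1.154, 1.295, -1.294]
force: [-0.1, -0.1, 0.3]
width: 1.001
```

```bash
cat > cam2.py <<'E'
from meas import *
import sys
fn=sys.argv[1]
im,d,K,M=load(fn);P=pts(d,K,M)
c0=np.array([.5910,-.1398])
r=np.hypot(P[...,0]-c0[0],P[...,1]-c0[1])
for R_ in(.016,.019):
    fl=(r<R_)&(P[...,2]<.052)&(P[...,2]>.04);q=P[fl]
    rect(q,"floor")
    (vx,vy,x0,y0)=cv2.fitLine((q[:,:2]*1000).astype(np.float32),cv2.DIST_L2,0,.01,.01).ravel();print(np.degrees(np.arctan2(vy,vx)),x0,y0)
top=((r<.03)&(P[...,2]>.056)&(P[...,2]<.07)).astype(np.uint8)
t=cv2.morphologyEx(top,cv2.MORPH_OPEN,np.ones((3,3)))
cs,_=cv2.findContours(t,cv2.RETR_EXTERNAL,cv2.CHAIN_APPROX_NONE);cc=cv2.convexHull(np.vstack(cs))
e=cv2.fitEllipse(cc);print(e,ray(K,M,*e[0],.060))
h=cv2.cvtColor(im,cv2.COLOR_BGR2HSV)
red=((cv2.inRange(h,(0,120,50),(6,255,255))>0)|(cv2.inRange(h,(172,120,50),(180,255,255))>0))&(P[...,2]>.046)&(P[...,2]<.052)&(r<.075)&(r>.026)
red=cv2.morphologyEx(red.astype(np.uint8),cv2.MORPH_OPEN,np.ones((7,7)))>0
v=np.argwhere(red)[:,::-1].astype(np.float32);b=cv2.minAreaRect(v);print(b,ray(K,M,*b[0],.048))
q=P[red];(vx,vy,x0,y0)=cv2.fitLine((q[:,:2]*1000).astype(np.float32),cv2.DIST_L2,0,.01,.01).ravel();print("nose",np.degrees(np.arctan2(vy,vx)),x0,y0)
E
python3 cam.py w4; python3 cam2.py w4; echo;python3 cam2.py w3
```

```text
4.225
[[-0.1151 -0.0016  0.9934  0.5873]
 [-0.9934 -0.001  -0.1151 -0.1431]
 [ 0.0012 -1.     -0.0014  0.4042]
 [ 0.      0.      0.      1.    ]]
brass 856 rect c [ 0.5873 -0.1329] wh [34.7 47. ] ang 32.2 z [0.0472 0.0614 0.0628] mean [ 0.5826 -0.1373  0.0585]
circ (587.7069091796875, -137.9580841064453) 21.79275894165039
slot 194 rect c [ 0.5871 -0.1313] wh [32.  44.1] ang 40.8 z [0.0464 0.0477 0.049 ] mean [ 0.591  -0.1271  0.0478]
bar 1815 rect c [ 0.6449 -0.132 ] wh [ 29.3 189.2] ang -81.3 z [0.0288 0.036  0.0388] mean [ 0.6394 -0.0983  0.0338]
[317.94803222 213.97269204]
floor 390 rect c [ 0.5903 -0.1399] wh [ 7.2 31.5] ang 83.4 z [0.0465 0.0477 0.0489] mean [ 0.5903 -0.1396  0.0477]
83.3386 590.32184 -139.64534
floor 466 rect c [ 0.5903 -0.1396] wh [ 7.3 37.4] ang 83.4 z [0.0465 0.0477 0.0488] mean [ 0.5903 -0.1395  0.0477]
83.26227 590.3224 -139.49927
((319.48468017578125, 213.4904022216797), (62.51164627075195, 64.80870819091797), 88.48429870605469) [ 0.59021392 -0.1397623   0.06      ]
((320.5, 140.5), (21.0, 17.0), 90.0) [ 0.59722064 -0.08604668  0.048     ]
nose -80.43349 597.80347 -85.669235

floor 298 rect c [ 0.5887 -0.1393] wh [ 5.7 31.2] ang 83.7 z [0.0466 0.0478 0.0501] mean [ 0.5885 -0.1397  0.0479]
83.71361 588.4953 -139.67686
floor 356 rect c [ 0.5887 -0.1394] wh [ 5.7 37.5] ang 83.6 z [0.0466 0.0478 0.0501] mean [ 0.5885 -0.1397  0.0479]
83.44038 588.4885 -139.72887
((311.5925598144531, 217.0700225830078), (62.642494201660156, 63.47722625732422), 84.23577880859375) [ 0.5906922  -0.13982483  0.06      ]
((250.0, 214.5), (13.0, 18.0), 90.0) [ 0.59717021 -0.09114005  0.048     ]
nose -84.67154 596.681 -90.68828
```

View pics/w4.png

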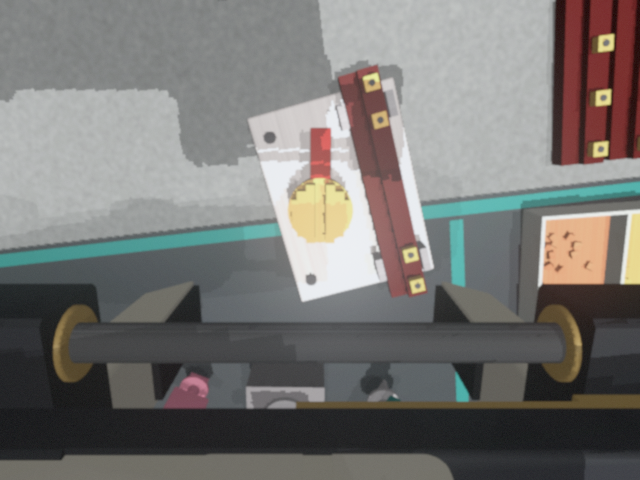

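Both wrist views agree: the cam axis is at (0.5903, -0.1397) and the slot at 83.4°. The bar says the clamp's +x is at about 8.5°, so the cam has about 75° left to turn. Now back over the key, rotating on the way.

Call:
play_rows([
  {"x":0.015,"y":0,"z":-0.002,"spin":0.15,"jaw":1},
  {"x":0.035,"y":0,"z":-0.005,"spin":0.33,"jaw":1},
  {"x":0.06,"y":0,"z":-0.009,"spin":0.51,"jaw":1},
  {"x":0.085,"y":0,"z":-0.013,"spin":0.69,"jaw":1},
  {"x":0.11,"y":0,"z":-0.017,"spin":0.87,"jaw":1},
  {"x":0.135,"y":0,"z":-0.021,"spin":1.05,"jaw":1},
  {"x":0.155,"y":0,"z":-0.024,"spin":1.23,"jaw":1},
  {"x":0.175,"y":0,"z":-0.027,"spin":1.41,"jaw":1},
  {"x":0.186,"y":0,"z":-0.029,"spin":1.56,"jaw":1},
  {"x":0.186,"y":0,"z":-0.029,"spin":1.599,"jaw":1},
  {"x":0.186,"y":0,"z":-0.029,"spin":1.599,"jaw":1},
  {"x":0.186,"y":0,"z":-0.029,"spin":1.599,"jaw":1},
])

```text
clock: 5.72
position: [0.5374, -0.3238, 0.4045]
ee_rot: [-0.15, -2.147, 2.149]
force: [-0.3, 0.6, 0.2]
width: 0.998
```

```bash
cat > go.py <<'E'
from h import *
import sys
# go.py x y z angz(deg of tool z)
x,y,z,a=map(float,sys.argv[1:5])
s=arm.observe();M=T(s);d=M[:3,:3].T@(np.array([x,y,z])-M[:3,3])
az=np.degrees(np.arctan2(M[1,2],M[0,2]))
print("clock",s["clock"],"pos",s["position"].round(4),"az",az.round(2),"F",s["force"].round(1),"Tq",s["ft_torque"].round(3),"w",round(s["width"]*92,1),"j7",s["joints"][6].round(2))
print("shift xyz",d.round(4),"spin",np.radians((az-a+180)%360-180).round(4))
E
python3 go.py .5376 -.3245 .254 -98.2
```

```text
clock 5.725 pos [ 0.5374 -0.3238  0.4045] az -98.05 F [-0.3  0.6  0.2] Tq [ 0.091  0.001 -0.016] w 91.8 j7 -1.24
shift xyz [-0.0005  0.1505  0.0006] spin 0.0026
```

Call:
play_rows([
  {"x":-0.0005,"y":0.03,"z":0.0006,"spin":0.003,"jaw":1},
  {"x":-0.0005,"y":0.065,"z":0.0006,"spin":0.003,"jaw":1},
  {"x":-0.0005,"y":0.1,"z":0.0006,"spin":0.003,"jaw":0.4},
  {"x":-0.0005,"y":0.13,"z":0.0006,"spin":0.003,"jaw":0.0},
  {"x":-0.0005,"y":0.147,"z":0.0006,"spin":0.003,"jaw":-0.2},
  {"x":-0.0005,"y":0.1505,"z":0.0006,"spin":0.003,"jaw":-0.4},
  {"x":-0.0005,"y":0.1505,"z":0.0006,"spin":0.003,"jaw":-0.4},
], force=40)

```text
clock: 6.6
position: [0.538, -0.3246, 0.2548]
ee_rot: [-0.154, -2.146, 2.148]
force: [0.3, -0.4, 0.5]
width: 0.505
```

```bash
python3 go.py .5376 -.3245 .254 -98.2
python3 - <<'E'
from h import *
grab("wrist","w5")
E
```

```text
clock 6.6 pos [ 0.538  -0.3246  0.2548] az -98.2 F [ 0.3 -0.4  0.5] Tq [ 0.063 -0.017  0.004] w 46.4 j7 -1.24
shift xyz [ 0.0004  0.0008 -0.0001] spin -0.0
```

View pics/w5.png

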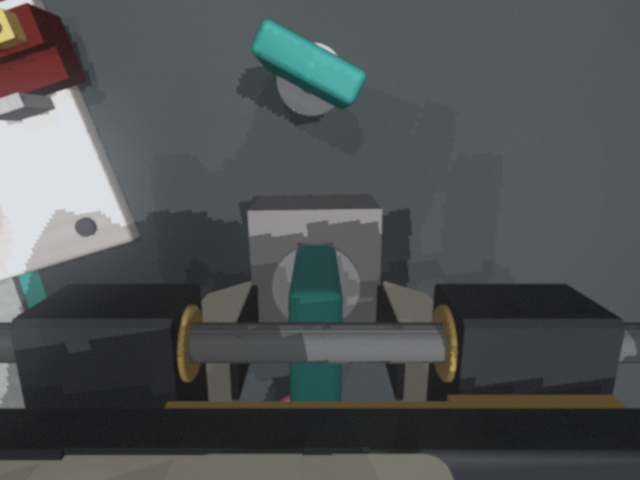

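The key handle is centred between the fingers at about (316,300). Close and lift.

Call:
play_rows([
  {"x":0,"y":0,"z":0,"spin":0,"jaw":-0.7},
  {"x":0,"y":0,"z":0,"spin":0,"jaw":-1},
  {"x":0,"y":0,"z":0,"spin":0,"jaw":-1},
  {"x":0,"y":0,"z":0,"spin":0,"jaw":-1},
  {"x":0,"y":0,"z":0,"spin":0,"jaw":-1},
  {"x":0,"y":0,"z":0,"spin":0,"jaw":-1},
  {"x":0,"y":0,"z":0,"spin":0,"jaw":-1},
], force=45)

```text
clock: 7.52
position: [0.5382, -0.3248, 0.2555]
ee_rot: [-0.155, -2.146, 2.149]
force: [-0.6, -0.3, 5.0]
width: 0.171
```

```bash
python3 go.py .538 -.3246 .254 -98.2
```

```text
clock 7.525 pos [ 0.5382 -0.3248  0.2555] az -98.21 F [-0.6 -0.3  5. ] Tq [ 0.29   0.199 -0.005] w 15.8 j7 -1.24
shift xyz [ 0.0002  0.0015 -0.0001] spin -0.0002
```

Call:
play_rows([
  {"x":0,"y":-0.01,"z":0,"spin":0,"jaw":-1},
  {"x":0,"y":-0.03,"z":0,"spin":0,"jaw":-1},
  {"x":0,"y":-0.055,"z":0,"spin":0,"jaw":-1},
  {"x":0,"y":-0.08,"z":0,"spin":0,"jaw":-1},
  {"x":0,"y":-0.095,"z":0,"spin":0,"jaw":-1},
  {"x":0,"y":-0.1,"z":0,"spin":0,"jaw":-1},
  {"x":0,"y":-0.1,"z":0,"spin":0,"jaw":-1},
])

```text
clock: 8.4
position: [0.538, -0.3245, 0.3552]
ee_rot: [-0.155, -2.146, 2.149]
force: [-0.4, -0.4, -0.9]
width: 0.171
```

```bash
python3 - <<'E'
from h import *
grab("wrist","w6");grab("side","s6");im=cv2.imread("pics/s6.png");cv2.imwrite("pics/s6c.png",cv2.resize(im[60:260,280:500],None,fx=3,fy=3))
E
python3 go.py .5903 -.1397 .3555 -6.6
```

```text
clock 8.5 pos [ 0.5379 -0.3244  0.3545] az -98.2 F [-0.3  0.7 -1.7] Tq [0.066 0.055 0.016] w 15.5 j7 -1.24
shift xyz [-0.0255 -0.0012 -0.1903] spin -1.5988
```

View pics/s6c.png

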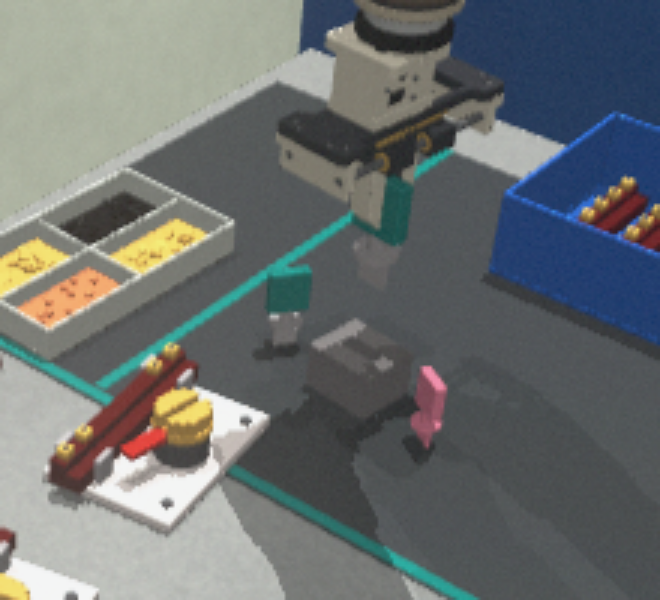

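View pics/w6.png

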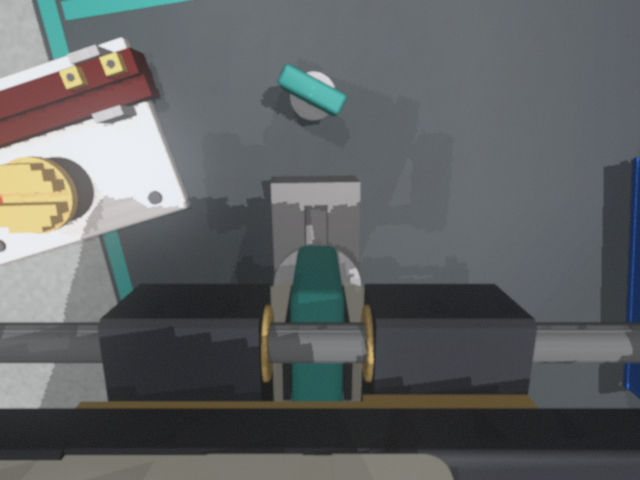

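Call:
play_rows([
  {"x":-0.003,"y":0,"z":-0.015,"spin":-0.12,"jaw":-1},
  {"x":-0.006,"y":0,"z":-0.04,"spin":-0.28,"jaw":-1},
  {"x":-0.009,"y":0,"z":-0.07,"spin":-0.45,"jaw":-1},
  {"x":-0.012,"y":-0.001,"z":-0.1,"spin":-0.62,"jaw":-1},
  {"x":-0.015,"y":-0.001,"z":-0.13,"spin":-0.79,"jaw":-1},
  {"x":-0.018,"y":-0.001,"z":-0.155,"spin":-0.96,"jaw":-1},
  {"x":-0.021,"y":-0.001,"z":-0.175,"spin":-1.13,"jaw":-1},
  {"x":-0.0255,"y":-0.001,"z":-0.187,"spin":-1.3,"jaw":-1},
  {"x":-0.0255,"y":-0.001,"z":-0.1903,"spin":-1.46,"jaw":-1},
  {"x":-0.0255,"y":-0.001,"z":-0.1903,"spin":-1.57,"jaw":-1},
  {"x":-0.0255,"y":-0.001,"z":-0.1903,"spin":-1.599,"jaw":-1},
  {"x":-0.0255,"y":-0.001,"z":-0.1903,"spin":-1.599,"jaw":-1},
])

```text
clock: 10.0
position: [0.5901, -0.1399, 0.3548]
ee_rot: [-1.153, 1.296, -1.295]
force: [-0.5, 0.0, -0.7]
width: 0.17
```

```bash
python3 go.py .5903 -.1397 .320 -6.6;python3 - <<'E'
from h import *
grab("wrist","w7")
E
```

```text
clock 10.0 pos [ 0.5901 -0.1399  0.3548] az -6.7 F [-0.5  0.  -0.7] Tq [-0.034 -0.079 -0.009] w 15.6 j7 -0.15
shift xyz [-0.0002  0.0348  0.0002] spin -0.0018
```

View pics/w7.png

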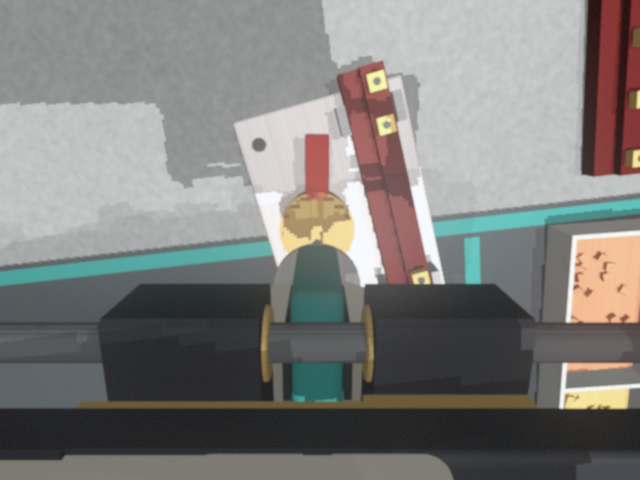

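The blade is above the slot and aligned with the nose at (317,165). Descend, then insert slowly.

Call:
play_rows([
  {"x":-0.0002,"y":0.015,"z":0.0002,"spin":-0.002,"jaw":-1},
  {"x":-0.0002,"y":0.035,"z":0.0002,"spin":-0.002,"jaw":-1},
  {"x":-0.0002,"y":0.047,"z":0.0002,"spin":-0.002,"jaw":-1},
  {"x":-0.0002,"y":0.052,"z":0.0002,"spin":-0.002,"jaw":-1},
  {"x":-0.0002,"y":0.055,"z":0.0002,"spin":-0.002,"jaw":-1},
  {"x":-0.0002,"y":0.058,"z":0.0002,"spin":-0.002,"jaw":-1},
  {"x":-0.0002,"y":0.058,"z":0.0002,"spin":-0.002,"jaw":-1},
])

```text
clock: 10.92
position: [0.5904, -0.1398, 0.2971]
ee_rot: [-1.154, 1.294, -1.294]
force: [-0.2, 0.8, 0.0]
width: 0.171
```

```bash
python3 go.py .5903 -.1397 .2885 -6.6
```

```text
clock 10.925 pos [ 0.5904 -0.1398  0.2971] az -6.61 F [-0.2  0.8  0. ] Tq [-0.055 -0.126 -0.055] w 15.7 j7 -0.18
shift xyz [-0.0001  0.0086 -0.0001] spin -0.0001
```

Call:
play_rows([
  {"x":0,"y":0.003,"z":0,"spin":0,"jaw":-1},
  {"x":0,"y":0.006,"z":0,"spin":0,"jaw":-1},
  {"x":0,"y":0.0085,"z":0,"spin":0,"jaw":-1},
  {"x":0,"y":0.0085,"z":0,"spin":0,"jaw":-1},
])

```text
clock: 11.42
position: [0.5903, -0.1398, 0.2883]
ee_rot: [-1.154, 1.294, -1.294]
force: [0.2, -0.0, -0.7]
width: 0.176
```

```bash
python3 go.py .5903 -.1397 .2885 -6.6
python3 - <<'E'
from h import *
grab("side","s8");im=cv2.imread("pics/s8.png");cv2.imwrite("pics/s8c.png",cv2.resize(im[100:260,240:440],None,fx=3.5,fy=3.5,interpolation=cv2.INTER_CUBIC))
E
```

```text
clock 11.425 pos [ 0.5903 -0.1398  0.2883] az -6.6 F [ 0.2 -0.  -0.7] Tq [ 0.012 -0.095 -0.015] w 16.2 j7 -0.18
shift xyz [-0.0001 -0.0002  0.    ] spin -0.0
```

View pics/s8c.png

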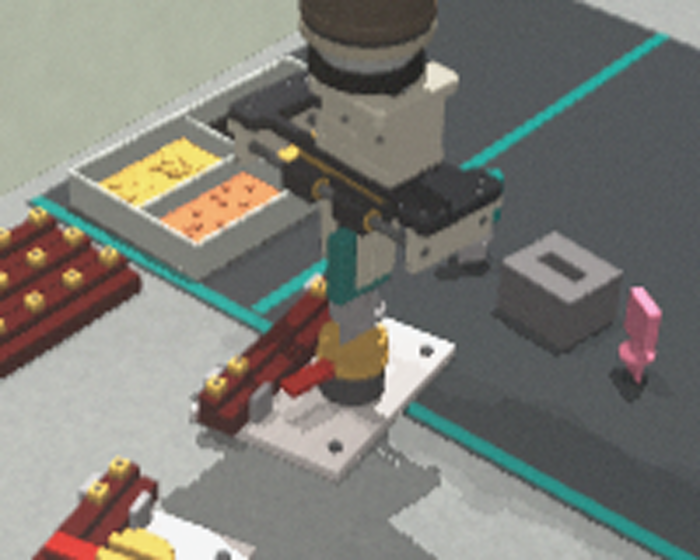

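The side crop shows the blade seated in the brass slot with no contact force. Turning clockwise.

Call:
play_rows([
  {"x":0,"y":0,"z":0,"spin":0.1,"jaw":-1},
  {"x":0,"y":0,"z":0,"spin":0.2,"jaw":-1},
  {"x":0,"y":0,"z":0,"spin":0.3,"jaw":-1},
  {"x":0,"y":0,"z":0,"spin":0.4,"jaw":-1},
  {"x":0,"y":0,"z":0,"spin":0.5,"jaw":-1},
  {"x":0,"y":0,"z":0,"spin":0.6,"jaw":-1},
])

```text
clock: 12.22
position: [0.5901, -0.1397, 0.2885]
ee_rot: [-0.781, 1.716, -1.716]
force: [-1.2, 0.4, 0.2]
width: 0.174
```

```bash
python3 go.py .5903 -.1397 .2885 -81.5
```

```text
clock 12.225 pos [ 0.5901 -0.1397  0.2885] az -41.15 F [-1.2  0.4  0.2] Tq [-0.048  0.356  0.155] w 16.0 j7 -0.7
shift xyz [-0.0002 -0.      0.0002] spin 0.7043
```

Call:
play_rows([
  {"x":0,"y":0,"z":0,"spin":0.1,"jaw":-1},
  {"x":0,"y":0,"z":0,"spin":0.2,"jaw":-1},
  {"x":0,"y":0,"z":0,"spin":0.3,"jaw":-1},
  {"x":0,"y":0,"z":0,"spin":0.4,"jaw":-1},
  {"x":0,"y":0,"z":0,"spin":0.5,"jaw":-1},
  {"x":0,"y":0,"z":0,"spin":0.6,"jaw":-1},
  {"x":0,"y":0,"z":0,"spin":0.66,"jaw":-1},
  {"x":0,"y":0,"z":0,"spin":0.7,"jaw":-1},
])

```text
clock: 13.22
position: [0.5898, -0.1395, 0.2885]
ee_rot: [-0.166, 2.144, -2.144]
force: [-2.1, 0.8, 0.5]
width: 0.17
```

```bash
python3 go.py .5903 -.1397 .2885 -88
```

```text
clock 13.225 pos [ 0.5898 -0.1395  0.2885] az -81.32 F [-2.1  0.8  0.5] Tq [0.195 0.501 0.09 ] w 15.6 j7 -1.29
shift xyz [-0.0005 -0.      0.0003] spin 0.1165
```

Call:
play_rows([
  {"x":-0.0003,"y":0,"z":0.0002,"spin":0.04,"jaw":-1},
  {"x":-0.0003,"y":0,"z":0.0002,"spin":0.08,"jaw":-1},
  {"x":-0.0003,"y":0,"z":0.0002,"spin":0.12,"jaw":-1},
  {"x":-0.0003,"y":0,"z":0.0002,"spin":0.12,"jaw":-1},
])

```text
clock: 13.72
position: [0.59, -0.1395, 0.2884]
ee_rot: [-0.038, 2.207, -2.208]
force: [-3.7, 1.1, 0.4]
width: 0.172
```

```bash
python3 go.py .5903 -.1397 .2885 -88;python3 cam.py w9
```

```text
clock 13.725 pos [ 0.59   -0.1395  0.2884] az -88.23 F [-3.7  1.1  0.4] Tq [0.363 0.803 0.113] w 15.8 j7 -1.39
shift xyz [-0.0003 -0.0001  0.0002] spin -0.004
13.775
[[-9.995e-01 -3.200e-03  3.170e-02  5.901e-01]
 [-3.170e-02 -4.000e-04 -9.995e-01 -1.395e-01]
 [ 3.200e-03 -1.000e+00  3.000e-04  2.884e-01]
 [ 0.000e+00  0.000e+00  0.000e+00  1.000e+00]]
brass 2571 rect c [ 0.5986 -0.1393] wh [33.8 50.7] ang -86.3 z [0.0469 0.0609 0.0625] mean [ 0.6037 -0.1393  0.0565]
circ (592.3189086914062, -139.3229217529297) 23.728069305419922
slot 906 rect c [ 0.5986 -0.1393] wh [33.8 50.7] ang -86.3 z [0.0464 0.0476 0.0501] mean [ 0.6044 -0.1412  0.0478]
nose 2044 rect c [ 0.6331 -0.1329] wh [15.6 40.8] ang 8.5 z [0.0465 0.0476 0.0487] mean [ 0.6363 -0.1326  0.0476]
bar 9606 rect c [ 0.636  -0.1331] wh [ 47.4 190.2] ang -81.4 z [0.0288 0.0307 0.0386] mean [ 0.6433 -0.1308  0.0333]
[316.36800181 268.9992423 ]
```

View pics/w9.png

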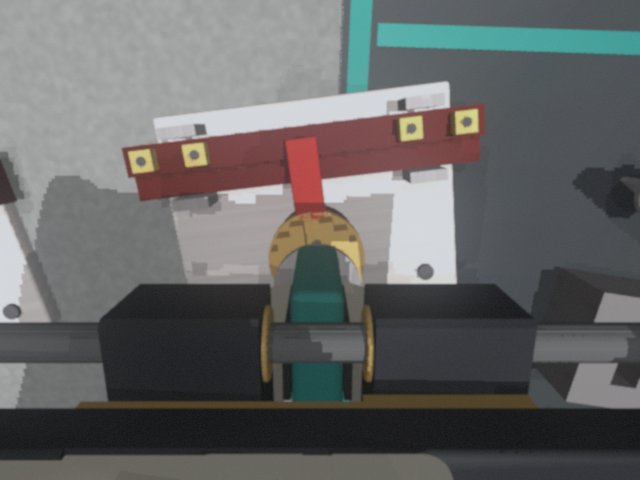

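The nose is now over the bar at (305,165). It measures 8.5°, against 8.6° for the bar's normal. The torque hasn't jumped at the stop yet, so I'll turn a bit more to seat it firmly.

Call:
play_rows([
  {"x":-0.0003,"y":0,"z":0.0002,"spin":0.03,"jaw":-1},
  {"x":-0.0003,"y":0,"z":0.0002,"spin":0.06,"jaw":-1},
  {"x":-0.0003,"y":0,"z":0.0002,"spin":0.06,"jaw":-1},
])

```text
clock: 14.15
position: [0.5902, -0.1395, 0.2884]
ee_rot: [-0.027, -2.205, 2.206]
force: [-5.0, 1.6, 2.9]
width: 0.172
```

```bash
python3 go.py .5903 -.1397 .2885 -88
```

```text
clock 14.15 pos [ 0.5902 -0.1395  0.2884] az -91.62 F [-5.   1.6  2.9] Tq [0.457 1.255 0.58 ] w 15.8 j7 -1.44
shift xyz [-0.0001 -0.0001  0.0002] spin -0.0632
```

Call:
play_rows([
  {"x":0,"y":0,"z":0,"spin":0.03,"jaw":-1},
  {"x":0,"y":0,"z":0,"spin":0.03,"jaw":-1},
])

```text
clock: 14.4
position: [0.5902, -0.1395, 0.2884]
ee_rot: [-0.06, -2.189, 2.191]
force: [-4.8, 0.6, 2.3]
width: 0.172
```

```bash
python3 go.py .5903 -.1397 .2885 -87.5;python3 cam.py w10 | egrep "nose|bar"
```

```text
clock 14.4 pos [ 0.5902 -0.1395  0.2884] az -93.34 F [-4.8  0.6  2.3] Tq [0.277 1.157 0.91 ] w 15.9 j7 -1.47
shift xyz [-0.0001 -0.0001  0.0002] spin -0.102
nose 2009 rect c [ 0.6355 -0.1334] wh [15.5 36.2] ang 8.6 z [0.0465 0.0476 0.0486] mean [ 0.6367 -0.1333  0.0476]
bar 9666 rect c [ 0.6359 -0.1331] wh [ 47.4 190.1] ang -81.4 z [0.0288 0.0307 0.0386] mean [ 0.6439 -0.1341  0.0334]
```

The torque climbed to 0.91 N m while the nose stayed at 8.6°, so the cam is hard on its stop. Back off into the play, then lift out.

Call:
play_rows([
  {"x":0,"y":0,"z":0,"spin":-0.05,"jaw":-1},
  {"x":0,"y":0,"z":0,"spin":-0.1,"jaw":-1},
  {"x":0,"y":0,"z":0,"spin":-0.14,"jaw":-1},
  {"x":0,"y":0,"z":0,"spin":-0.14,"jaw":-1},
])

```text
clock: 14.95
position: [0.5907, -0.1398, 0.2885]
ee_rot: [-0.091, 2.18, -2.182]
force: [1.2, -0.1, -1.2]
width: 0.17
```

```bash
python3 go.py .5902 -.1395 .3555 -85.3
```

```text
clock 14.95 pos [ 0.5907 -0.1398  0.2885] az -85.34 F [ 1.2 -0.1 -1.2] Tq [ 0.209 -0.039 -0.01 ] w 15.7 j7 -1.35
shift xyz [ 0.0006 -0.067  -0.0003] spin -0.0007
```

Call:
play_rows([
  {"x":0,"y":-0.006,"z":0,"spin":0,"jaw":-1},
  {"x":0,"y":-0.015,"z":0,"spin":0,"jaw":-1},
  {"x":0,"y":-0.03,"z":0,"spin":0,"jaw":-1},
  {"x":0,"y":-0.05,"z":0,"spin":0,"jaw":-1},
  {"x":0,"y":-0.065,"z":0,"spin":0,"jaw":-1},
  {"x":0,"y":-0.067,"z":0,"spin":0,"jaw":-1},
  {"x":0,"y":-0.067,"z":0,"spin":0,"jaw":-1},
])

```text
clock: 15.82
position: [0.5907, -0.1397, 0.3553]
ee_rot: [-0.091, 2.18, -2.182]
force: [0.2, 0.4, -0.5]
width: 0.174
```

```bash
python3 go.py .5379 -.3246 .3555 -98.2; python3 cam.py w11 | egrep "nose|bar"; python3 cam2.py w11
```

```text
clock 15.825 pos [ 0.5907 -0.1397  0.3553] az -85.34 F [ 0.2  0.4 -0.5] Tq [ 0.049  0.029 -0.028] w 16.0 j7 -1.35
shift xyz [6.77e-02 1.00e-04 1.80e-01] spin 0.2245
nose 1237 rect c [ 0.6349 -0.1333] wh [15.1 37.4] ang 8.2 z [0.0465 0.0477 0.0488] mean [ 0.6358 -0.1332  0.0476]
bar 6150 rect c [ 0.6387 -0.083 ] wh [ 33.  287.3] ang -82.7 z [0.0288 0.0311 0.0387] mean [ 0.6413 -0.1117  0.0336]
floor 386 rect c [ 0.5948 -0.1388] wh [ 7.9 24.2] ang 8.5 z [0.0467 0.0476 0.0488] mean [ 0.5954 -0.1386  0.0477]
7.841557 595.4174 -138.63133
floor 434 rect c [ 0.5962 -0.1386] wh [ 7.9 27.1] ang 8.5 z [0.0467 0.0476 0.0488] mean [ 0.5968 -0.1384  0.0477]
7.789314 596.8241 -138.4381
((314.912353515625, 233.9656219482422), (70.46919250488281, 71.94978332519531), 97.32501220703125) [ 0.591715   -0.13920883  0.06      ]
((311.1534729003906, 165.03466796875), (56.617618560791016, 23.781389236450195), 84.2894058227539) [ 0.6352987  -0.13317267  0.048     ]
nose 10.000511 635.54095 -132.94641
```

View pics/w11.png

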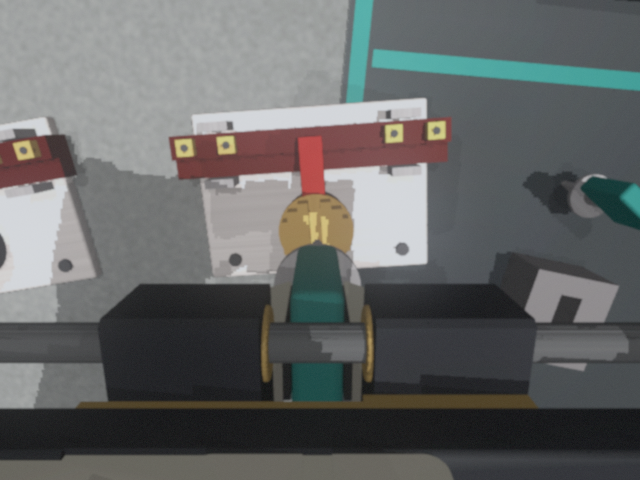

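The wrist view shows the nose across the bar at (311,165), the slot at about 8° and the key still square in the pads. Back to the stand.

Call:
play_rows([
  {"x":0.006,"y":0,"z":0.015,"spin":0.02,"jaw":-1},
  {"x":0.017,"y":0,"z":0.045,"spin":0.06,"jaw":-1},
  {"x":0.03,"y":0,"z":0.08,"spin":0.1,"jaw":-1},
  {"x":0.043,"y":0,"z":0.115,"spin":0.14,"jaw":-1},
  {"x":0.055,"y":0,"z":0.145,"spin":0.18,"jaw":-1},
  {"x":0.063,"y":0,"z":0.168,"spin":0.21,"jaw":-1},
  {"x":0.0677,"y":0,"z":0.18,"spin":0.2245,"jaw":-1},
  {"x":0.0677,"y":0,"z":0.18,"spin":0.2245,"jaw":-1},
  {"x":0.0677,"y":0,"z":0.18,"spin":0.2245,"jaw":-1},
])

```text
clock: 17.0
position: [0.5384, -0.3232, 0.3551]
ee_rot: [-0.148, -2.147, 2.147]
force: [-0.4, 0.8, -1.1]
width: 0.17
```

```bash
python3 go.py .5379 -.3246 .2565 -98.2
python3 - <<'E'
from h import *
grab("wrist","w12")
E
```

```text
clock 17.0 pos [ 0.5384 -0.3232  0.3551] az -98.08 F [-0.4  0.8 -1.1] Tq [ 0.063 -0.009 -0.005] w 15.7 j7 -1.22
shift xyz [0.0001 0.0986 0.0015] spin 0.0022
```

View pics/w12.png

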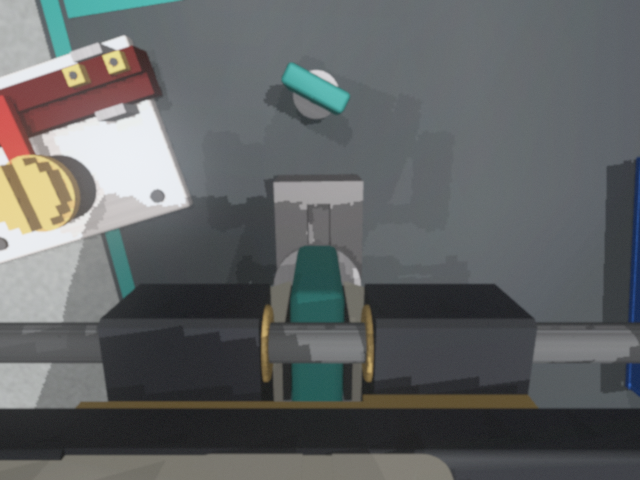

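The key is over the stand pocket, and the pocket is visible at (318,225), in line with the handle. Lowering it.

Call:
play_rows([
  {"x":0,"y":0.012,"z":0.0015,"spin":0.002,"jaw":-1},
  {"x":0,"y":0.03,"z":0.0015,"spin":0.002,"jaw":-1},
  {"x":0,"y":0.05,"z":0.0015,"spin":0.002,"jaw":-1},
  {"x":0,"y":0.068,"z":0.0015,"spin":0.002,"jaw":-1},
  {"x":0,"y":0.082,"z":0.0015,"spin":0.002,"jaw":-1},
  {"x":0,"y":0.092,"z":0.0015,"spin":0.002,"jaw":-1},
  {"x":0,"y":0.097,"z":0.0015,"spin":0.002,"jaw":-1},
  {"x":0,"y":0.0986,"z":0.0015,"spin":0.002,"jaw":-1},
  {"x":0,"y":0.0986,"z":0.0015,"spin":0.002,"jaw":-1},
])

```text
clock: 18.18
position: [0.5381, -0.3246, 0.257]
ee_rot: [-0.151, -2.146, 2.147]
force: [1.0, -0.7, -0.6]
width: 0.171
```

```bash
python3 go.py .5379 -.3246 .2555 -98.2
```

```text
clock 18.175 pos [ 0.5381 -0.3246  0.257 ] az -98.17 F [ 1.  -0.7 -0.6] Tq [ 0.009  0.029 -0.02 ] w 15.7 j7 -1.21
shift xyz [0.0002 0.0015 0.    ] spin 0.0005
```

Call:
play_rows([
  {"x":0,"y":0.001,"z":0,"spin":0,"jaw":-1},
  {"x":0,"y":0.0018,"z":0,"spin":0,"jaw":-1},
  {"x":0,"y":0.0018,"z":0,"spin":0,"jaw":-1},
])

```text
clock: 18.55
position: [0.5382, -0.3247, 0.2555]
ee_rot: [-0.152, -2.146, 2.147]
force: [-0.6, 0.4, 3.3]
width: 0.17
```

```bash
python3 go.py .5379 -.3246 .2555 -98.2
```

```text
clock 18.55 pos [ 0.5382 -0.3247  0.2555] az -98.18 F [-0.6  0.4  3.3] Tq [ 0.111  0.103 -0.011] w 15.6 j7 -1.21
shift xyz [ 0.0003  0.     -0.0001] spin 0.0004
```

Contact at 3 N, at the same height as when it was gripped, so the collar is on the stand. Release and look.

Call:
play_rows([
  {"x":0,"y":0,"z":0,"spin":0,"jaw":-0.5},
  {"x":0,"y":0,"z":0,"spin":0,"jaw":-0.3},
  {"x":0,"y":0,"z":0,"spin":0,"jaw":0},
  {"x":0,"y":0,"z":0,"spin":0,"jaw":0.2},
  {"x":0,"y":0,"z":0,"spin":0,"jaw":0.2},
  {"x":0,"y":-0.02,"z":0,"spin":0,"jaw":0.2},
  {"x":0,"y":-0.05,"z":0,"spin":0,"jaw":0.2},
  {"x":0,"y":-0.09,"z":0,"spin":0,"jaw":0.2},
  {"x":0,"y":-0.13,"z":0,"spin":0,"jaw":0.2},
  {"x":0,"y":-0.15,"z":0,"spin":0,"jaw":0.2},
  {"x":0,"y":-0.15,"z":0,"spin":0,"jaw":0.2},
])

```text
clock: 19.92
position: [0.5388, -0.3249, 0.4072]
ee_rot: [-0.155, -2.146, 2.15]
force: [0.5, 0.4, -0.2]
width: 0.6
```

```bash
python3 go.py .5379 -.3246 .4 -98.2
python3 - <<'E'
from meas import *
grab("wrist","w13");grab("scene","s13")
m,p,K,M=comp("w13",(80,80,30),(98,255,255),.06,.14,(.536,-.324),.05)
zt=np.percentile(p[:,2],97);rect(p[p[:,2]>zt-.004],"key top")
im,d,K,M=load("w13");P=pts(d,K,M);q=(np.hypot(P[...,0]-.536,P[...,1]+.324)<.06)&(P[...,2]>.03)&(P[...,2]<.052);rect(P[q],"stand")
im=cv2.imread("pics/s13.png");a=im[130:400,140:480];cv2.imwrite("pics/s13c.png",cv2.resize(a,None,fx=2.2,fy=2.2,interpolation=cv2.INTER_CUBIC))
E
```

```text
clock 19.925 pos [ 0.5388 -0.3249  0.4072] az -98.18 F [ 0.5  0.4 -0.2] Tq [-0.014  0.022 -0.017] w 55.2 j7 -1.22
shift xyz [ 0.0009  0.0072 -0.0002] spin 0.0003
key top 1688 rect c [ 0.537  -0.3252] wh [15.4 48.7] ang -9.6 z [0.1201 0.1214 0.1226] mean [ 0.5377 -0.3251  0.1214]
stand 4548 rect c [ 0.5371 -0.3244] wh [60.2 70.5] ang -7.5 z [0.0452 0.0467 0.0513] mean [ 0.5422 -0.3248  0.0469]
```

View pics/w13.png

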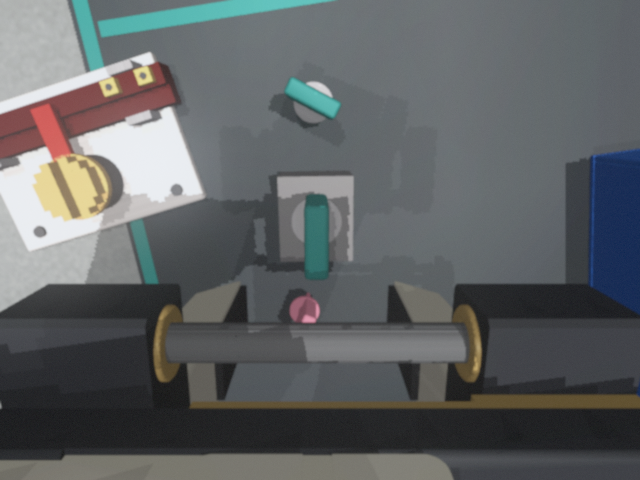

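View pics/s13c.png

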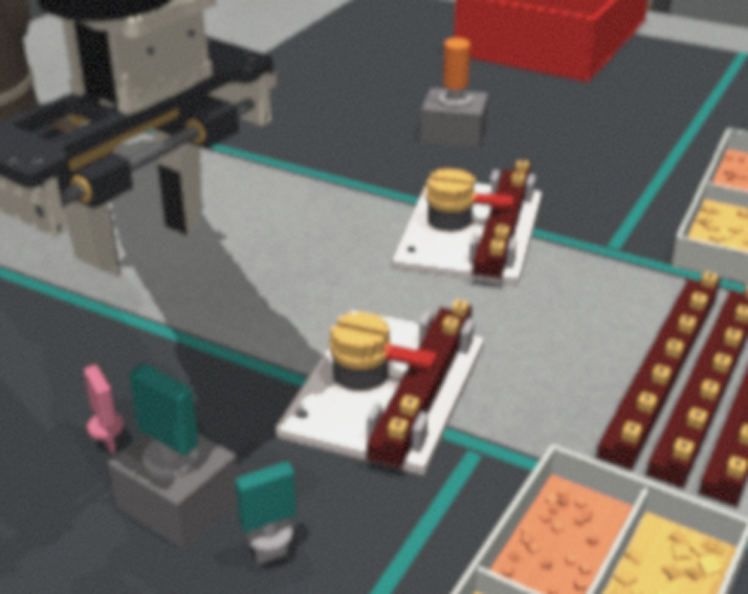

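The wrist view shows the key back in its stand at (316,237), upright, with its top at the original height. The scene crop shows both clamps' red noses across their bars, at (410,357) and (492,200), and the driver and look-alikes where they were. Handing in.

```bash
python3 -c "
from cell import arm
print(arm.sign_off())"
```

```text
the job is handed in; nothing more can be done
None
```

The open clamp is now locked and the teal-handled key is back upright in its stand. I handed the job in at about 20 s of the 56 s allowed; the hand-in gives no verdict.

- **Turning the cam:** I took the larger teal key from its stand, put its blade in the cam's slot and turned the cam clockwise about 75°. At the end the torque rose from 0.11 to 0.91 N m while the nose stayed still, so the cam is at its stop.
- **Nose over the bar:** after I withdrew the key, the nose measured about 8.2–8.6°, against 8.6° for square across the bar. One noisier line fit gave 10°. A later camera frame gave 7.3° for the bar, but there it was merged with the neighbouring clamp's bar.
- **Key returned:** it stands within about 1 mm of where it started, with its top at the same height. Its blade is about 2° off the stand's x axis, inside the 15° allowed.
- **Everything else:** the gripper was open and clear of everything at hand-in. The orange driver and the look-alike keys are where they were.
- **Forces:** every reading I took was 5 N or less. I read forces only at the end of each move, so a brief peak in between would not show.

The first move call was refused because the rows lacked some keys; nothing moved, and the corrected call went through. No check failed.

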